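# Seat the canister in its stall, twist off its tight cap and hold it over the mouth

### The arm

A 6-joint arm with a two-finger parallel gripper is mounted at the origin on the work surface. World frame = base frame: x ahead of the robot, y to its left, z up, the work surface at z = 0. Lengths are in m, angles in rad, forces in N, time in s.
With the tool pointing down it reaches from about 0.3 to 0.75 m from the base axis. Payload 8.5 kg.
Tool frame: the origin (TCP) lies midway between the tips of the shut fingers; the grasp point (between the pads) lies 19 mm behind it; y points along the fingers, z is the direction in which the jaws open and shut, and the axes are right-handed (so a half turn about y gives the same grasp; the last joint's range is limited). The gripper opens to 85 mm and grips with 20 to 120 N. Pads are 22 mm wide; open, the fingers measure 114 mm over their backs; the gripper's body (76 mm by 85 mm) begins 54 mm behind the grasp point. The pads swing forward as they close: fully open they stand 13 mm farther back than shut.
Start: joints at [-1.399, 0.381, 1.297, -0, 1.464, -0.215], TCP at [0.207, -0.509, 0.231] pointing down, gripper open.
Joint ranges: [-3.11, 3.11], [-0.89, 2.33], [0.22, 2.48], [-1.42, 4.56], [0.17, 2.85], [-2.88, 2.88]. Speed limits (rad/s): [2.39, 2.39, 3.14, 3.14, 3.14, 3.14].

### API

Orientations are given as a unit quaternion [x, y, z, w].
In Python, from plant import sense, grab_frame, camera_info, hand_in, search_frame, place_of gives the robot as it stands. The module is installed in compiled form; this text tells all that it offers.
- The arm moves only by the shell command python3 -m creep 'ROWS' [OPENING] [FORCE]. ROWS is JSON, a list of rows, each a list of 4 numbers: the shift along the tool's x, y, z in cm, then the turn about the tool's y in rad. A call has 1 to 10 rows; each row shifts and turns the commanded pose from where the row before left it, along the tool's axes as they then stand; what a row does not reach is not made up. A row lasts 1/10 s, in which the tool goes at most 50 mm and 8.59 degrees, less where a joint would pass 70% of its speed; a pose out of reach is approached as far as the arm can. A call with a gripper value outside its range is refused whole. OPENING is the opening, from -1 (shut) to 1 (fully open), set as the call begins (- or left out, the last holds). The fingers move at their own pace and stop on an object; FORCE is the grip in N (left out, the last holds). Time passes only in rows, so rows that do not move let the fingers close. It gives the time, the measured TCP pose, the force and the opening at its end, in the units of the state.
- sense(): the state, without advancing time (a new reading comes with each control period).
- grab_frame(name): name is "scene" or "top" or "wrist"; returns the picture (400x640x3 uint8, red, green, blue); there is no depth.
- camera_info(name): a dict with "fx", "fy", "cx", "cy" (pixels), "T" (4x4, takes a point from camera to world coordinates). Camera axes: x right, y down, z forward; pixel columns grow to the right and rows downward; lengths in m; the calibration is good to about 2 mm. A picture is of the moment at which its call begins: read the wrist's pose just before it. camera_info takes no time and is no camera call; for the wrist camera it gives the pose at the moment of the call.
- hand_in(): hands the job in, once; it reports no verdict.
Trained networks look in the newest picture that a camera, given by its name, has taken for a name from the list of things; names that differ only in an ending like _2 or _b are one class to them, and where a whole thing is asked for, a point or a joint stands for the part that bears it (a point fixed in the world has none). Each returns a list of dicts, best first, with "confidence" (0 to 1); they miss things now and then, are a little off and sometimes report something else, mostly with a low value. They report only what shows in the picture. A call takes as long as a camera call. They do not tell look-alikes from the thing itself.
- search_frame(name, camera): "xy" ([column, row] in pixels, amid what is visible of it).
- place_of(name, camera): "xy" ([column, row] in pixels: a listed point, or the origin of a listed thing).
The state is a dict: "t": time; "joints": joint angles; "joint_velocities": joint speeds; "joint_torque": joint torques, N m; "position": TCP position; "ee_rot": TCP orientation; "wrist_force": force on the tool from outside, world axes, zero at the start; "ft_torque": the same for the moment, N m; "grip_width": finger opening in m.
Only numpy, scipy, OpenCV 4.12 (cv2) and the standard library are available. Lean on these libraries where they do the work, as an engineer would, in place of code of your own. Each camera call takes 0.05 s, during which the arm holds its last target.

### The job

Slide the square steel canister that stands out on the counter into the empty bay of the wooden stall until you feel it stop flush against the back, without ramming it, so that the stall braces it. Then unscrew its tight cap counterclockwise, stop turning once the threads let go, lift the cap straight off and finish still holding it level, just clear above the open mouth, without setting it down or letting go. The canister stays upright on the counter and home in its bay, and everything else is left where it is.

Things in the scene. Friction and masses are not known exactly. Their poses are not given: they have to be found in the camera images.
- canister_center (a point): centre of the square body of the steel canister, 80 x 80 mm, 84 mm tall, about 0.6 kg, round neck on top. Point on its axis, 42 mm above its underside; z up. A small raised pip on the shoulder at its -x side marks the cap's open position. It starts on the counter in front of the empty bay, within 4 mm of its centre line and 0.1 rad of square, and slides easily (friction about 0.25)
- canister_mouth (a point): centre of the canister's mouth, at the rim of the neck (44 mm diameter), 116 mm above the canister's underside; axes as the canister
- cap_center (a point): centre of the round fluted steel twist cap on the canister: 60 mm diameter, 37 mm tall, 90 g, hollow 25 mm deep from below. Point on its axis, 18.5 mm below its top and above its lower rim; z up. Screwed down, this point is 112 mm above the counter and the lower rim 10 mm above the canister's flat shoulder
- cap_mark (a point): outer end of the raised bar on the cap's top, 26 mm from its axis (the cap's -x side), 1.5 mm above the top. Tight, it points about to the canister's +y side; with the threads free, to the canister's -x side, over the pip
- bay_home (a point): where canister_center lies when the canister is fully home in the empty bay, 42 mm above the counter; x points into the bay, z up. The bay is 85 mm wide, walls 58 mm high, tapering at the front to a 94 mm mouth; the back wall (80 mm high) is 40 mm beyond this point, the walls' front ends 45 mm before it. No floor: the canister slides on the counter
- stall: bamboo canister stall screwed to the counter, 97 mm deep, 206 mm wide, two equal bays open to the front (-x, towards the robot); origin at the centre of its footprint; the empty bay is on its -y side
- canister: the same canister, origin at the centre of its underside. Loose on the counter it turns far more easily than its cap; dragged by the cap it tips easily, pushed below its shoulder it slides. Home in the bay it can turn only 0.08 rad
- cap: the same cap, origin on its axis at the lower rim. Two lugs run under a thread, pressed up by a springy seal: 0.4 to 0.7 N m turns it. It comes free after 1.0 to 1.3 rad counterclockwise (seen from above), rising 2 mm, just before its bar meets the pip; the seal then pushes it up 2 mm more, with under 15 N. About 1.5 rad past that the lugs meet the thread again
- tin: low square steel tin with a flat push-on lid, 79 x 79 x 76 mm, standing in the other bay of the stall; origin at the centre of its underside; a bystander
- spoon1: white ceramic soup spoon, 120 mm long, lying on the counter; origin at the centre of its underside; a bystander
- spoon2: white ceramic soup spoon, 120 mm long, lying on the counter; origin at the centre of its underside; a bystander
- spoon3: white ceramic soup spoon, 120 mm long, lying on the counter; origin at the centre of its underside; a bystander
- spoon4: white ceramic soup spoon, 120 mm long, lying on the counter; origin at the centre of its underside; a bystander
- tongs: stainless kitchen tongs, 230 mm long, lying flat on the counter; origin at the centre of its underside; a bystander
- spatula: wooden spatula, 300 mm long, lying flat on the counter; origin at the centre of its underside; a bystander
- bowl: white ceramic bowl, 120 mm across, 55 mm high; origin at the centre of its underside; a bystander
Things that resemble listed ones, but are neither listed nor needed, are in the scene too. What is shaped like the cap but black, pink or red is not meant.

How it is judged:
By the outcome, as a careful person would: the job done as asked, in the order asked, and still so for the second after the job is handed in, while the arm keeps its last pose, push and grip.
It also fails if it takes over 54 s, if anything falls off the work surface, if the arm or the gripper's body presses on something with over 40 N, if the wrist force passes 120 N, or if a joint passes its speed limit or range.

## Working session

There is one attempt and no reset: what is moved stays moved. The work goes in short steps, Python scripts to look and compute and a shell command to move; the robot and the scene stay as the last step left them, time stands still between calls to the robot, and variables do not carry over. Pictures are saved under pics/ and viewed, and the job is handed in when it is done.

```bash
mkdir -p pics; ls; cat > h.py <<'E'
import numpy as np,cv2
from plant import *
from scipy.spatial.transform import Rotation as R
def snap(n,f):
    s=sense();c=camera_info(n);im=grab_frame(n);cv2.imwrite('pics/'+f,im[:,:,::-1]);return s,c,im
def ray(c,xy,z):
    T=np.array(c['T']);d=T[:3,:3]@np.array([(xy[0]-c['cx'])/c['fx'],(xy[1]-c['cy'])/c['fy'],1]);o=T[:3,3]
    return o+d*(z-o[2])/d[2]
def proj(c,p):
    T=np.array(c['T']);q=T[:3,:3].T@(np.array(p)-T[:3,3]);return [c['fx']*q[0]/q[2]+c['cx'],c['fy']*q[1]/q[2]+c['cy']]
E
python3 - <<'E'
from h import *
np.set_printoptions(precision=4,suppress=True)
s=sense();print(s)
print(R.from_quat(s['ee_rot']).as_matrix())
zs={'canister_center':.042,'cap_center':.112,'canister':0,'cap':.0935,'cap_mark':.132,'bay_home':.042,'stall':0,'tin':0}
for cam in['scene','top']:
    s,c,im=snap(cam,cam+'0.png')
    for n,z in zs.items():
        r=place_of(n,cam)
        for d in r[:3]: print(cam,n,round(d['confidence'],2),np.round(d['xy'],1),ray(c,d['xy'],z)[:2])
E
```

```text
pics
{'t': 0.0, 'joints': array([-1.3993,  0.3812,  1.2983, -0.    ,  1.4636, -0.2152]), 'joint_velocities': array([-0.0004,  0.0008, -0.0003,  0.0008,  0.0003,  0.0004]), 'joint_torque': array([ -0.0022, -44.8472, -23.1273,  -0.0004,   0.0048,   0.    ]), 'position': array([ 0.2074, -0.5091,  0.2307]), 'ee_rot': array([-0.1359,  0.6945, -0.6934,  0.1359]), 'wrist_force': array([ 0.6683, -0.5835, -0.3762]), 'ft_torque': array([ 0.0161,  0.0508, -0.0138]), 'grip_width': 0.08545095429196682}
[[-0.9261 -0.0003  0.3772]
 [-0.3772  0.0015 -0.9261]
 [-0.0003 -1.     -0.0015]]
scene canister_center 0.74 [286.9 221.7] [ 0.5412 -0.0784]
scene cap_center 0.88 [281.  209.2] [ 0.5373 -0.0911]
scene cap_center 0.88 [227.2 264.3] [ 0.6396 -0.291 ]
scene cap_center 0.87 [277.  193.2] [ 0.4766 -0.0783]
scene canister 0.61 [286.2 230.6] [ 0.5448 -0.0852]
scene canister 0.31 [317.9 246.9] [ 0.6432 -0.0213]
scene cap 0.86 [351.9 272.8] [0.8025 0.0003]
scene cap 0.84 [277.3 193.2] [ 0.463  -0.0731]
scene cap 0.79 [281.2 213.5] [ 0.5394 -0.0928]
scene cap_mark 0.74 [343.6 261. ] [ 0.7782 -0.0144]
scene c
[... 361 characters left out ...]
 0.77 [344.7 263.3] [ 0.3965 -0.0425]
top cap_center 0.76 [312.4 130. ] [0.736 0.03 ]
top cap_center 0.71 [358.3 204.8] [ 0.5414 -0.0812]
top canister 0.65 [356.7 202.2] [ 0.5558 -0.0886]
top cap 0.97 [311.8 130.9] [0.7386 0.0318]
top cap 0.96 [344.7 255.9] [ 0.4134 -0.0442]
top cap 0.9 [429.4 196.2] [ 0.5602 -0.2673]
top cap_mark 0.97 [397.3 280.8] [ 0.3529 -0.1678]
top cap_mark 0.95 [318.2 132.7] [0.7235 0.0154]
top cap_mark 0.93 [350.5 208.9] [ 0.5306 -0.0595]
top bay_home 0.69 [352.6 169.9] [ 0.6415 -0.0761]
top bay_home 0.55 [313.7 229. ] [0.4836 0.0337]
top stall 0.68 [337.4 171.5] [ 0.6445 -0.0367]
top stall 0.39 [391.5 182.6] [ 0.609  -0.1891]
top tin 0.72 [315.4 176.4] [0.632 0.026]
```

```bash
python3 - <<'E'
import cv2
for n,x0,y0 in(('top',270,120),('scene',200,150)):
    im=cv2.imread(f'pics/{n}0.png');cv2.imwrite(f'pics/{n}0z.png',cv2.resize(im[y0:y0+150,x0:x0+200],None,fx=4,fy=4,interpolation=cv2.INTER_CUBIC))
E
```

```text
(no output)
```

View pics/top0.png

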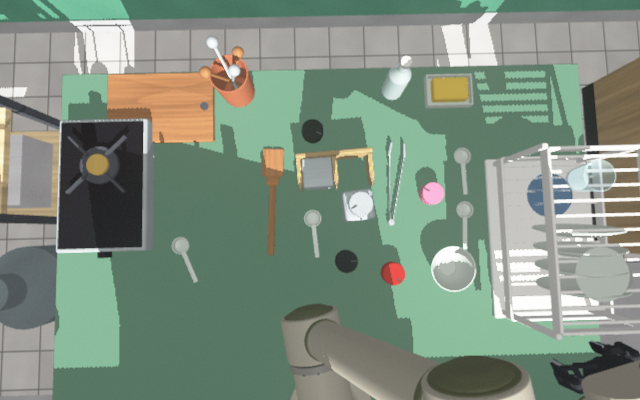

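View pics/scene0.png

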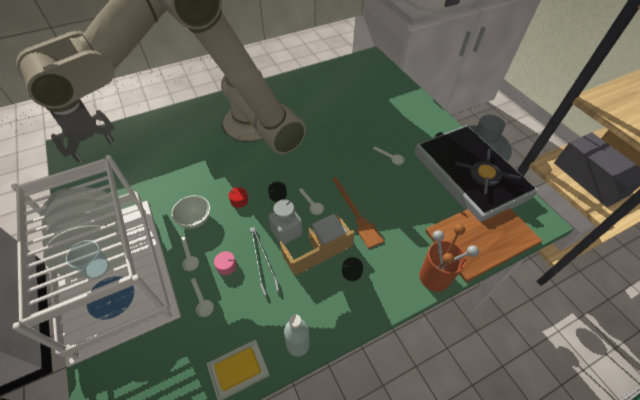

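```bash
ls pics
```

```text
scene0.png
scene0z.png
top0.png
top0z.png
```

View pics/top0z.png

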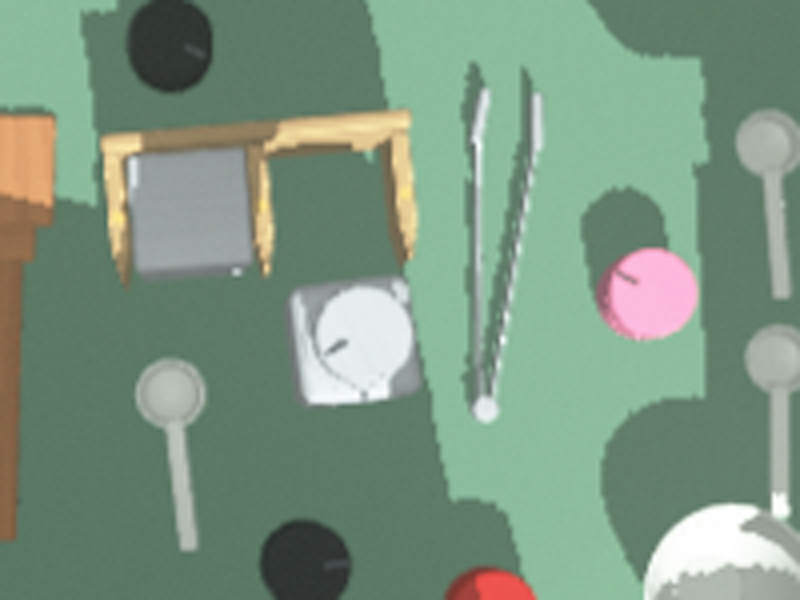

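View pics/scene0z.png

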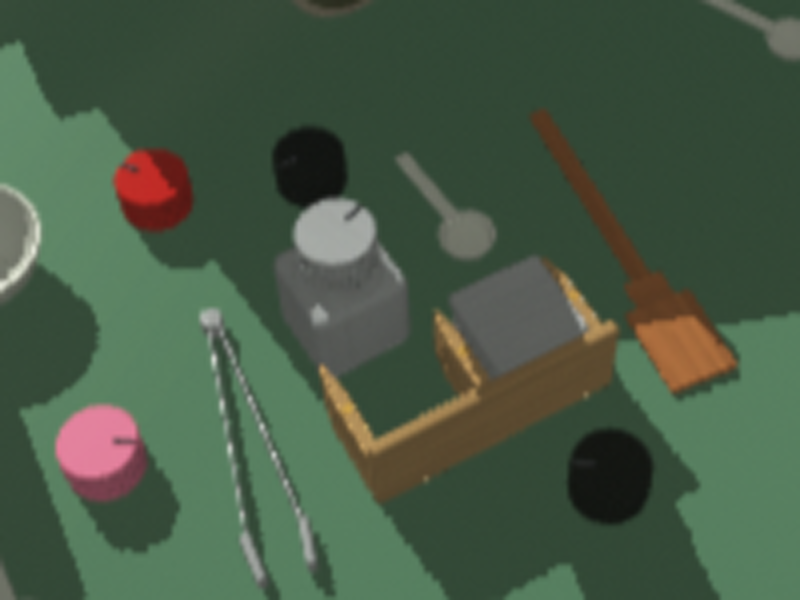

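The canister with its silver cap is at about (357,207) in the top view. The empty bay is at (353,170) and the tin is in the left bay. The black caps at (346,261) and (312,130), the pink one and the red one are decoys. The tongs lie just right of the stall. Next I'll refine the geometry and check how close the rack is to the start pose.

```bash
python3 - <<'E'
from h import *
np.set_printoptions(precision=4,suppress=True)
c=camera_info('top');w=camera_info('wrist');s=sense()
print('wristcam rel', R.from_quat(s['ee_rot']).as_matrix().T@(w['T'][:3,3]-s['position']),'\n',w['T'], w['fx'],w['cx'],w['cy'])
for xy in[(295,153.7),(373,148)]: print('back',ray(c,xy,.08))
for xy in[(490,318),(488,162)]: print('rack base',ray(c,xy,0.02))
for xy in[(498,318),(543,150),(560,332)]: print('rack',ray(c,xy,0.15))
print('tcp px',proj(c,s['position']))
p=s['position'];M=R.from_quat(s['ee_rot']).as_matrix()
for t in[(.27,-.30,.25),(.42,-.10,.25)]:
    t=np.array(t);print((M.T@(t-p))*100);p=t
E
```

```text
wristcam rel [-0.066  -0.1417 -0.0004] 
 [[ 0.3767 -0.8937 -0.2437  0.2684]
 [-0.9263 -0.3633 -0.0996 -0.4841]
 [ 0.0005  0.2633 -0.9647  0.373 ]
 [ 0.      0.      0.      1.    ]] 336.84928778076136 320.170093023157 200.15102312904784
back [0.6822 0.0776 0.08  ]
back [ 0.6925 -0.1283  0.08  ]
rack base [ 0.2312 -0.4376  0.02  ]
rack base [ 0.658 -0.458  0.02 ]
rack [ 0.2622 -0.3996  0.15  ]
rack [ 0.6626 -0.5359  0.15  ]
rack [ 0.2258 -0.5447  0.15  ]
tcp px [np.float64(568.3953113576172), np.float64(351.54343914645915)]
[-13.6878  -1.8678 -17.0287]
[-21.4362  -0.     -12.8643]
```

```bash
python3 -c "
from h import *
snap('wrist','w0.png')"
```

```text
(no output)
```

View pics/w0.png

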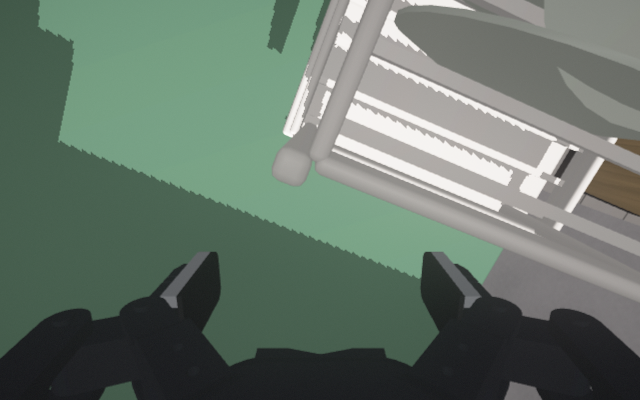

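The wrist view shows the rack corner just ahead at (290,165), so I'll rise first and then swing away towards +y.

```bash
python3 -m creep '[[0,-3,0,0],[0,-3,0,0],[-1,0,-3,0],[-1.4,0,-3,0],[-1.4,0,-3,0],[-1.6,0,-3,0],[-2.5,0,-3,0],[-2.5,0,-3,0],[-3,0,-2.5,0],[-3,0,-2.5,0]]' 1 20; python3 - <<'E'
from h import *
s=sense();print(s['t'],s['position'],s['wrist_force'],s['joints'])
p=s['position'];M=R.from_quat(s['ee_rot']).as_matrix();print(M)
t=np.array((.42,-.10,.27));print((M.T@(t-p))*100)
E
```

```text
t: 1.95
position: [0.2728, -0.233, 0.2915]
ee_rot: [0.135, -0.694, 0.694, -0.136]
wrist_force: [1.0, -0.5, -0.1]
grip_width: 0.0851
1.95 [ 0.27279949 -0.23301142  0.29154712] [ 0.9585852  -0.47271487 -0.08757659] [-1.04061047e+00 -1.34774422e-02  1.62761951e+00  5.94146251e-05
  1.52664974e+00  1.44279973e-01]
[[-9.26458778e-01  4.56188265e-04  3.76395969e-01]
 [-3.76396205e-01 -6.60880013e-04 -9.26458558e-01]
 [-1.73886949e-04 -9.99999678e-01  7.83985621e-04]]
[-18.64364547   2.15263629  -6.7840786 ]
```

```bash
python3 -m creep '[[-3,0.3,-1.2,0],[-3,0.3,-1.2,0],[-3,0.3,-1.2,0],[-3,0.3,-1.1,0],[-3,0.3,-1,0],[-3,0.3,-1,0],[0,0,0,0.11],[0,0,0,0.11],[0,0,0,0.11],[0,0,0,0]]'; python3 - <<'E'
from h import *
np.set_printoptions(precision=4,suppress=True)
s,c,im=snap('wrist','w1.png')
print(s['position'],s['joints']);print(R.from_quat(s['ee_rot']).as_matrix())
zs={'canister_center':.042,'canister_mouth':.116,'cap_center':.112,'canister':0,'cap':.0935,'cap_mark':.132,'bay_home':.042,'stall':0,'tin':0}
for n,z in zs.items():
    for d in place_of(n,'wrist')[:3]: print(n,round(d['confidence'],2),np.round(d['xy'],1),ray(c,d['xy'],z)[:2])
E
```

```text
t: 2.95
position: [0.414, -0.1045, 0.2734]
ee_rot: [0.02, -0.707, 0.707, -0.02]
wrist_force: [-0.4, -0.3, 0.4]
grip_width: 0.0856
[ 0.414  -0.1045  0.2734] [-0.5259  0.1298  1.5244 -0.      1.4874  0.9888]
[[-0.9984  0.      0.056 ]
 [-0.056  -0.0001 -0.9984]
 [-0.     -1.      0.0001]]
cap_center 0.92 [275.9 178.9] [ 0.4152 -0.0636]
cap_center 0.88 [309.   29.5] [ 0.5415 -0.0881]
cap 0.92 [496.9  32.8] [ 0.5517 -0.251 ]
cap 0.85 [374.4 210. ] [ 0.3851 -0.1601]
cap 0.64 [309.8  28.5] [ 0.5461 -0.088 ]
cap_mark 0.97 [272.9  33.3] [ 0.5332 -0.0614]
cap_mark 0.93 [295.7 182.9] [ 0.4169 -0.0831]
cap_mark 0.69 [390.1 235.7] [ 0.3732 -0.1694]
tin 0.7 [102.8  10.4] [0.5708 0.1452]
```

View pics/w1.png

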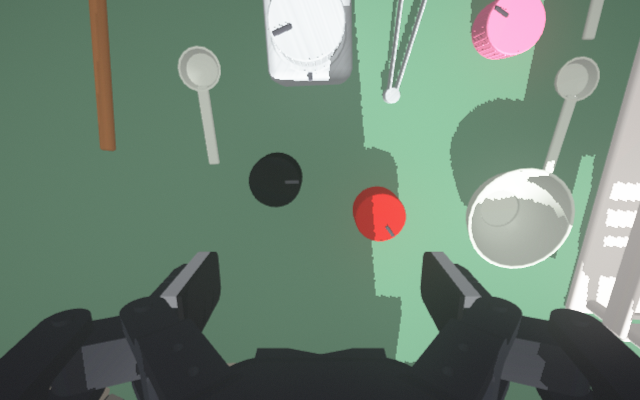

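```bash
python3 -m creep '[[-3,0,-0.4,0],[-3,0,-0.4,0],[-3,0,-0.4,0],[0,0,0,0]]'; python3 - <<'E'
from h import *
np.set_printoptions(precision=4,suppress=True)
s,c,im=snap('wrist','w2.png')
cv2.imwrite('pics/w2z.png',cv2.resize(im[0:270,150:470,::-1],None,fx=2,fy=2,interpolation=cv2.INTER_CUBIC))
print(s['position'],s['joints']);print(R.from_quat(s['ee_rot']).as_matrix())
zs={'canister_center':.042,'canister_mouth':.116,'cap_center':.112,'canister':0,'cap':.0935,'cap_mark':.132,'bay_home':.042,'stall':0,'tin':0}
for n,z in zs.items():
    for d in place_of(n,'wrist')[:2]: print(n,round(d['confidence'],2),np.round(d['xy'],1),ray(c,d['xy'],z)[:2])
E
```

```text
t: 3.85
position: [0.5054, -0.087, 0.2725]
ee_rot: [-0.021, 0.707, -0.707, 0.021]
wrist_force: [-0.4, -0.2, -0.5]
grip_width: 0.0854
[ 0.5054 -0.087   0.2725] [-0.4018  0.2874  1.3181  0.0003  1.5363  1.1104]
[[-0.9983 -0.0001  0.0585]
 [-0.0585  0.0004 -0.9983]
 [ 0.0001 -1.     -0.0004]]
canister_center 0.72 [419.6  79.7] [ 0.6059 -0.1849]
canister_center 0.28 [557.8 188.9] [ 0.4986 -0.3574]
cap_center 0.84 [286.7 250.5] [ 0.4365 -0.0583]
cap_center 0.8 [322.7 138.6] [ 0.5454 -0.0868]
canister 0.47 [321.7 139.3] [ 0.5349 -0.087 ]
cap 0.97 [286.9 244.5] [ 0.4349 -0.0568]
cap 0.86 [379.6 274. ] [ 0.4072 -0.155 ]
cap_mark 0.77 [399.3 306.9] [ 0.3937 -0.1687]
cap_mark 0.73 [291.7 152.5] [ 0.5342 -0.0613]
stall 0.16 [596.3  58.4] [ 0.6443 -0.395 ]
tin 0.92 [234.   42.9] [0.6367 0.0184]
```

View pics/w2z.png

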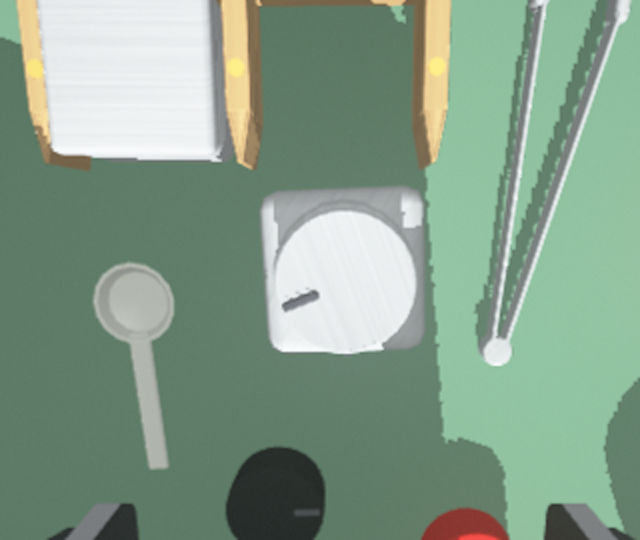

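```bash
python3 - <<'E'
from h import *
np.set_printoptions(precision=4,suppress=True)
c=camera_info('wrist')
f=lambda u,v,z:ray(c,(150+u/2,v/2),z)[:2]
for u,v in[(36,68),(236,67),(437,66)]: print('screw',f(u,v,.058))
print('wall front L/R',f(248,165,.058),f(430,164,.058))
for u,v in[(266,196),(421,188),(272,349),(423,346)]: print('can corner',f(u,v,.084))
print('cap c',f(345,278,.1305),'mark',f(285,306,.132))
print('black',f(277,480,.037),f(270,520,.03))
E
```

```text
screw [0.6298 0.0672]
screw [ 0.6357 -0.0295]
screw [ 0.6416 -0.1266]
wall front L/R [ 0.5911 -0.0362] [ 0.5966 -0.1273]
can corner [ 0.5761 -0.0484]
can corner [ 0.5837 -0.1209]
can corner [ 0.5031 -0.0533]
can corner [ 0.5088 -0.1285]
cap c [ 0.5441 -0.0871] mark [ 0.5312 -0.0626]
black [ 0.414  -0.0544] [ 0.3843 -0.0503]
```

```bash
python3 -m creep '[[2.2,0,0.15,0],[2.2,0,0.15,0],[0,3.5,0,0],[0,3.5,0,0],[0,3.5,0,0],[0,3.5,0,0],[0,3.5,0,0],[0,2.5,0,0],[0,0.8,0,0],[0,0,0,0]]' -0.2 20; python3 - <<'E'
from h import *
np.set_printoptions(precision=4,suppress=True)
s,c,im=snap('wrist','w3.png')
print(s['position'],s['wrist_force'],s['grip_width']);print(R.from_quat(s['ee_rot']).as_matrix())
snap('scene','s3.png')
im=cv2.imread('pics/s3.png');cv2.imwrite('pics/s3z.png',cv2.resize(im[150:300,200:400],None,fx=4,fy=4))
E
```

```text
t: 5.35
position: [0.4593, -0.0929, 0.065]
ee_rot: [-0.02, 0.707, -0.707, 0.02]
wrist_force: [-0.4, -0.1, 0.4]
grip_width: 0.034
[ 0.4593 -0.0929  0.065 ] [-0.4005 -0.1294  0.3534] 0.03400063429423955
[[-0.9984 -0.0012  0.0566]
 [-0.0566  0.0006 -0.9984]
 [ 0.0012 -1.     -0.0007]]
```

View pics/w3.png

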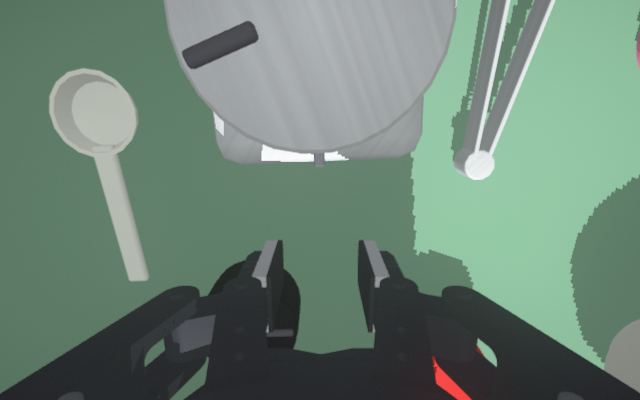

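View pics/s3z.png

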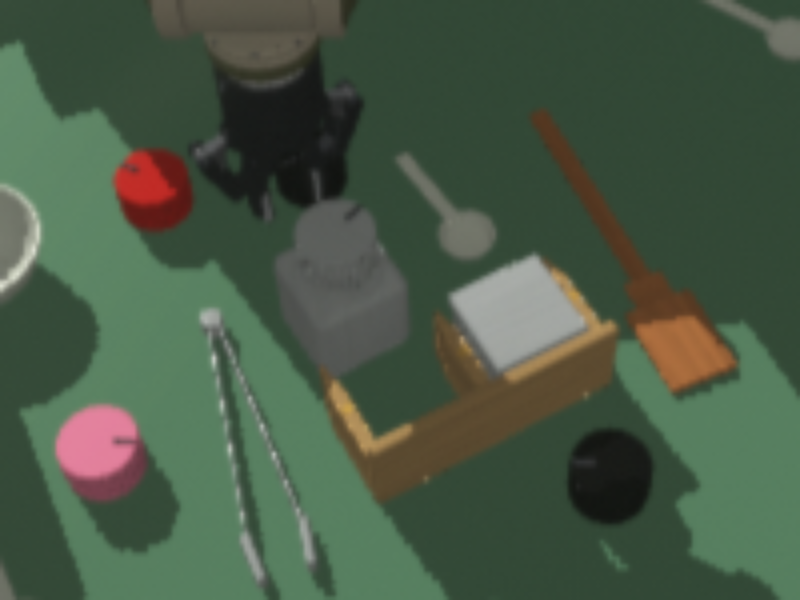

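```bash
python3 -m creep '[[-1.2,0,0,0],[-0.8,0,0,0],[-0.4,0,0,0],[-0.3,0,0,0],[-0.3,0,0,0],[-0.3,0,0,0],[-0.3,0,-0.01,0],[-0.3,0,-0.01,0],[-0.3,0,-0.01,0],[-0.3,0,-0.01,0]]' ; python3 - <<'E'
from h import *
np.set_printoptions(precision=4,suppress=True)
s,c,im=snap('wrist','w4.png')
print(s['position'],s['wrist_force'],s['grip_width'])
E
```

```text
t: 6.45
position: [0.5043, -0.0899, 0.0652]
ee_rot: [-0.02, 0.707, -0.707, 0.02]
wrist_force: [-3.3, -0.2, -0.4]
grip_width: 0.0339
[ 0.5043 -0.0899  0.0652] [-3.3037 -0.2289 -0.4003] 0.03386862420895572
```

View pics/w4.png

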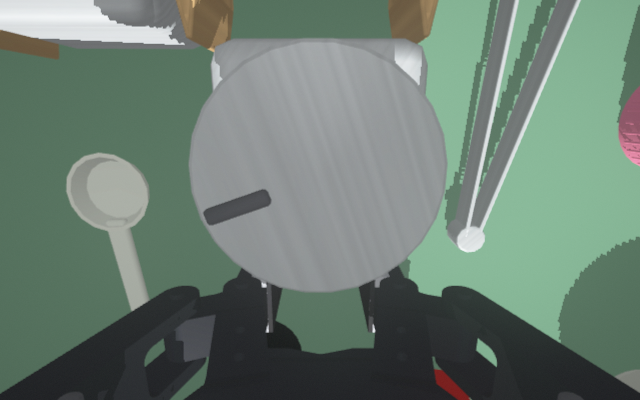

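```bash
python3 - <<'E'
from h import *
c=camera_info('wrist')
print([ray(c,p,.058)[:2].round(4) for p in[(212,48),(232,20),(398,38),(390,15)]])
print([ray(c,p,.084)[:2].round(4) for p in[(216,45),(424,45),(214,90),(427,90)]])
E
python3 -m creep '[[-0.4,0,-0.03,0],[-0.4,0,-0.03,0],[-0.4,0,-0.03,0],[-0.4,0,-0.03,0],[-0.4,0,-0.03,0]]'
```

```text
[array([ 0.5918, -0.0407]), array([ 0.6026, -0.049 ]), array([ 0.5998, -0.116 ]), array([ 0.608 , -0.1119])]
[array([ 0.5891, -0.05  ]), array([ 0.593 , -0.1198]), array([ 0.5746, -0.0489]), array([ 0.5788, -0.1228])]
t: 7.0
position: [0.5246, -0.0873, 0.0653]
ee_rot: [-0.02, 0.707, -0.707, 0.02]
wrist_force: [-2.4, -0.6, -1.6]
grip_width: 0.0342
```

```bash
python3 -m creep '[[-0.4,0,-0.03,0],[-0.4,0,-0.03,0],[-0.4,0,-0.03,0],[-0.4,0,-0.03,0],[-0.4,0,-0.03,0]]'; python3 - <<'E'
from h import *
snap('wrist','w5.png')
E
```

```text
t: 7.5
position: [0.5445, -0.0847, 0.0653]
ee_rot: [0.02, -0.707, 0.707, -0.02]
wrist_force: [-2.9, -0.4, -1.4]
grip_width: 0.0342
```

View pics/w5.png

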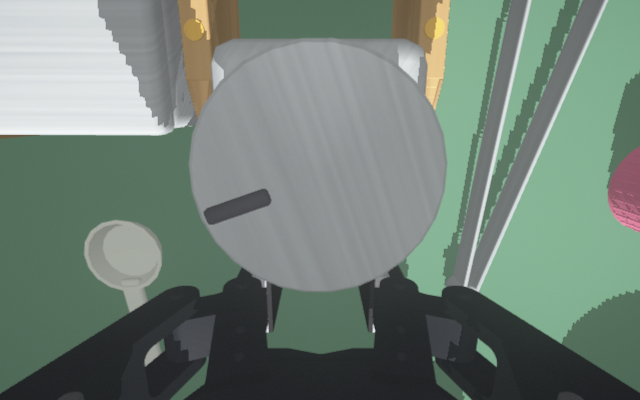

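The canister is square and centred between the wall tips, so I'll keep pushing straight.

```bash
python3 -m creep '[[-0.4,0,-0.005,0],[-0.4,0,-0.005,0],[-0.4,0,-0.005,0],[-0.4,0,-0.005,0],[-0.3,0,0,0],[-0.3,0,0,0],[-0.3,0,0,0],[-0.3,0,0,0]]'
```

```text
t: 8.35
position: [0.5723, -0.0829, 0.0654]
ee_rot: [0.02, -0.707, 0.707, -0.02]
wrist_force: [-3.4, 0.5, 0.7]
grip_width: 0.0341
```

```bash
python3 -m creep '[[-0.2,0,0,0],[-0.2,0,0,0],[-0.15,0,0,0],[-0.1,0,0,0]]';python3 -m creep '[[-0.1,0,0,0],[-0.1,0,0,0]]'; python3 -m creep '[[-0.1,0,0,0],[-0.1,0,0,0]]'
```

```text
t: 8.75
position: [0.5786, -0.0826, 0.0653]
ee_rot: [-0.02, 0.707, -0.707, 0.02]
wrist_force: [-3.8, -0.2, 0.8]
grip_width: 0.0342
t: 8.95
position: [0.5805, -0.0824, 0.0653]
ee_rot: [-0.02, 0.707, -0.707, 0.02]
wrist_force: [-2.7, -0.4, 1.0]
grip_width: 0.0342
t: 9.15
position: [0.5826, -0.0823, 0.0653]
ee_rot: [-0.02, 0.707, -0.707, 0.02]
wrist_force: [-3.5, 0.5, 1.2]
grip_width: 0.0341
```

```bash
for i in 1 2 3; do python3 -m creep '[[-0.1,0,0,0],[-0.1,0,0,0]]' | grep -E 'posi|force'; done
```

```text
position: [0.5846, -0.0822, 0.0653]
wrist_force: [-3.3, -0.2, 1.9]
position: [0.5866, -0.0821, 0.0653]
wrist_force: [-3.1, -1.0, 2.5]
position: [0.5886, -0.082, 0.0653]
wrist_force: [-3.2, -0.5, 2.3]
```

```bash
python3 -m creep '[[-0.1,0,0,0]]' | grep -E 'posi|force'; python3 -m creep '[[-0.1,0,0,0]]' | grep -E 'posi|force'; python3 -m creep '[[-0.1,0,0,0]]' | grep -E 'posi|force'; python3 -c "
from h import *
snap('wrist','w6.png')"
```

```text
position: [0.5896, -0.0819, 0.0653]
wrist_force: [-4.1, -1.3, 1.5]
position: [0.5906, -0.0819, 0.0653]
wrist_force: [-2.9, -0.4, 1.9]
position: [0.5916, -0.0818, 0.0653]
wrist_force: [-3.3, -0.8, 2.5]
```

View pics/w6.png

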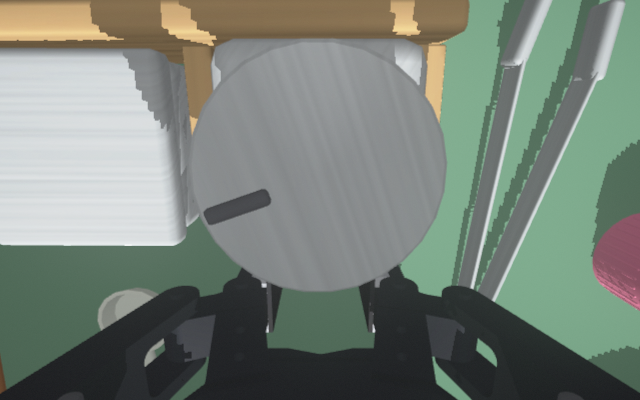

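The canister's back edge at row 40 is practically at the back wall. I'll continue in small steps and watch for the force to rise.

```bash
python3 -m creep '[[-0.1,0,0,0]]' | grep -E 'posi|force'; python3 -m creep '[[-0.1,0,0,0]]' | grep -E 'posi|force'; python3 -m creep '[[-0.05,0,0,0]]' | grep -E 'posi|force'
```

```text
position: [0.5922, -0.0818, 0.0653]
wrist_force: [-8.7, -1.4, 4.4]
position: [0.5923, -0.0818, 0.0652]
wrist_force: [-12.2, -3.3, 5.2]
position: [0.5923, -0.0818, 0.0651]
wrist_force: [-12.8, -2.5, 7.0]
```

It has stopped: the force rose to 13 N with no further travel. I'll back off and rise.

```bash
python3 - <<'E'
from h import *
c=camera_info('wrist')
im=cv2.imread('pics/w6.png')
print('cap c',ray(c,(318.5,165),.1305), 'mark',ray(c,(208,215),.132),ray(c,(268,196),.132))
E
python3 -m creep '[[0.3,0,0,0],[0.7,0,0,0],[2,0,0,0],[2,0,0,0],[2,-2,0,0],[0,-3,0,0],[0,-3,0,0],[0,-3,0,0],[0,-3,0,0],[0,0,0,0]]' 1 20;  python3 - <<'E'
from h import *
np.set_printoptions(precision=4,suppress=True)
s,c,im=snap('wrist','w7.png')
print(s['position'],s['joints'],s['wrist_force']);print(R.from_quat(s['ee_rot']).as_matrix())
zs={'canister_mouth':.116,'cap_center':.112,'cap':.0935,'cap_mark':.132,'bay_home':.042,'stall':0}
for n,z in zs.items():
    for d in place_of(n,'wrist')[:2]: print(n,round(d['confidence'],2),np.round(d['xy'],1),ray(c,d['xy'],z)[:2])
s,c,im=snap('top','t7.png')
cv2.imwrite('pics/t7z.png',cv2.resize(im[120:270,270:470,::-1],None,fx=4,fy=4))
for n,z in zs.items():
    for d in place_of(n,'top')[:3]: print(n,round(d['confidence'],2),np.round(d['xy'],1),ray(c,d['xy'],z)[:2])
E
```

```text
cap c [ 0.64590766 -0.07814714  0.1305    ] mark [ 0.63301222 -0.05316475  0.132     ] [ 0.6383685  -0.06700749  0.132     ]
t: 11.4
position: [0.5256, -0.0862, 0.2093]
ee_rot: [0.017, -0.706, 0.708, -0.023]
wrist_force: [0.5, 0.3, -0.0]
grip_width: 0.0856
[ 0.5256 -0.0862  0.2093] [-0.3851  0.3638  1.3905  0.0004  1.3785  1.1287] [ 0.4734  0.2516 -0.0389]
[[-0.9983  0.0083  0.0569]
 [-0.0569 -0.003  -0.9984]
 [-0.0082 -1.      0.0035]]
canister_mouth 0.17 [208.  206.8] [ 0.5187 -0.0052]
cap_center 0.93 [284.8 292.2] [ 0.4503 -0.0625]
cap_center 0.92 [537.  142.4] [ 0.5776 -0.2366]
cap 0.59 [283.  285.2] [ 0.446  -0.0593]
cap 0.56 [320.2  29.9] [ 0.6451 -0.0797]
cap_mark 0.94 [303.1 301.8] [ 0.4549 -0.0777]
cap_mark 0.74 [406.3 356. ] [ 0.4124 -0.1589]
stall 0.59 [267.1  51.2] [ 0.6434 -0.0288]
stall 0.29 [276.6  36.4] [ 0.657  -0.0376]
canister_mouth 0.74 [352.2 166.4] [ 0.6389 -0.0685]
cap_center 0.79 [355.1 164.8] [ 0.6435 -0.0764]
cap_center 0.78 [311.2 133.8] [0.7262 0.0333]
cap_center 0.56 [430.  196.4] [ 0.5582 -0.2633]
cap 0.8 [310.3 131.1] [0.7382 0.0357]
cap 0.57 [354.1 165.3] [ 0.6454 -0.0756]
cap 0.57 [429.2 195.3] [ 0.5626 -0.2669]
cap_mark 0.88 [346.5 165. ] [ 0.6401 -0.053 ]
cap_mark 0.88 [319.7 130.3] [0.7295 0.0114]
cap_mark 0.83 [423.6 189.9] [ 0.5731 -0.2423]
bay_home 0.25 [463.2 223. ] [ 0.4894 -0.3706]
stall 0.71 [335.4 173. ] [ 0.6403 -0.0309]
```

View pics/w7.png

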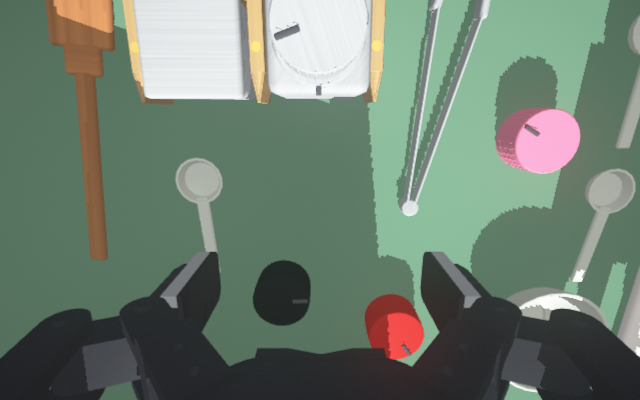

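View pics/t7z.png

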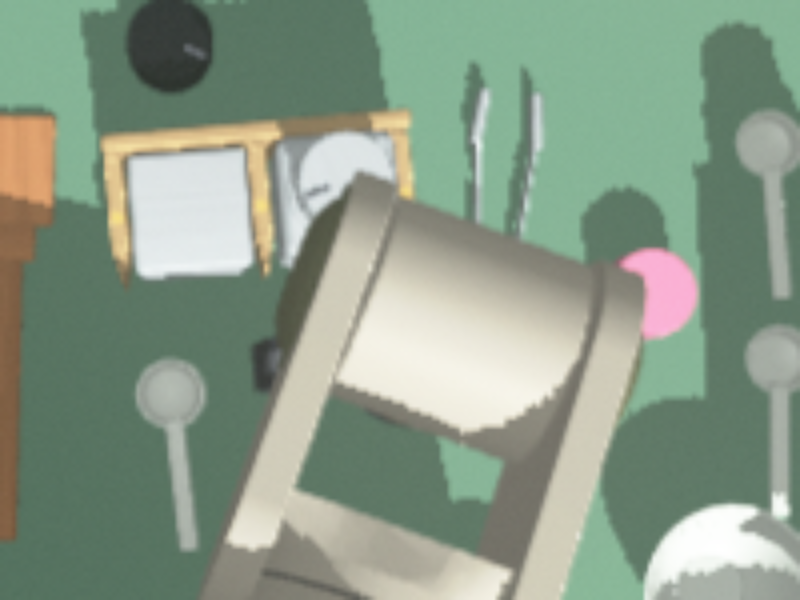

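The canister is home, with the pip at (318,90) and the bar tip at (277,35). The cap axis is at about (0.6455, -0.078). Next I'll move over it.

```bash
python3 -m creep '[[-2,0,0,0],[-2.5,0,0,0],[-2.5,0,0,0],[-2.5,0,0,0],[-2,0,0,0],[-0.5,0,0,0],[0,0,0,0],[0,0,0,0]]'; python3 - <<'E'
from h import *
np.set_printoptions(precision=4,suppress=True)
s,c,im=snap('wrist','w8.png')
M=R.from_quat(s['ee_rot']).as_matrix()
print(s['position'],s['joints']);print(M)
print((M.T@(np.array([.6457,-.078,.089])-s['position']))*100)
E
```

```text
t: 12.9
position: [0.6433, -0.0788, 0.2054]
ee_rot: [-0.02, 0.707, -0.707, 0.02]
wrist_force: [-0.2, -0.3, -0.0]
grip_width: 0.0853
[ 0.6433 -0.0788  0.2054] [-0.3042  0.5737  1.0411 -0.0001  1.5272  1.2099]
[[-0.9984 -0.0005  0.0567]
 [-0.0567  0.0001 -0.9984]
 [ 0.0005 -1.     -0.0001]]
[-0.2548 11.6355 -0.0684]
```

View pics/w8.png

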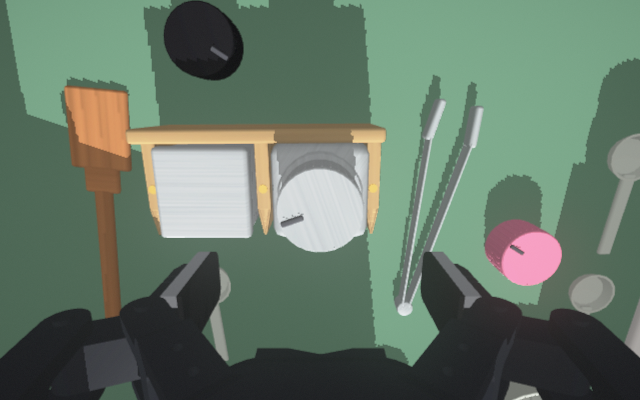

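```bash
python3 - <<'E'
from h import *
c=camera_info('wrist');s=sense()
im=cv2.imread('pics/w8.png')[140:260,265:380]
print('c',ray(c,(320.5,209),.1305),'L',ray(c,(276.5,209),.1305),'R',ray(c,(365,209),.1305),'T',ray(c,(320,167),.1305),'B',ray(c,(320,251),.1305), 'mark',ray(c,(281,224),.132))
E
python3 - <<'E'
import cv2
im=cv2.imread('pics/w8.png');cv2.imwrite('pics/w8z.png',cv2.resize(im[120:260,240:400],None,fx=5,fy=4.2))
E
```

```text
c [ 0.64379256 -0.07892383  0.1305    ] L [ 0.64214184 -0.04941727  0.1305    ] R [ 0.64546227 -0.10877011  0.1305    ] T [ 0.67220763 -0.07699695  0.1305    ] B [ 0.61332162 -0.08029303  0.1305    ] mark [ 0.63219523 -0.05285963  0.132     ]
```

View pics/w8z.png

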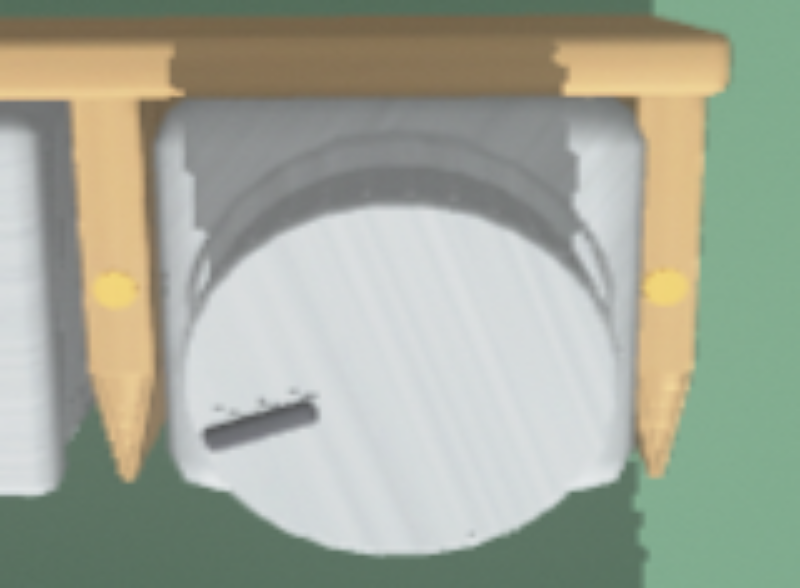

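The cap top is centred under the TCP to within about 1 mm, so I can go straight down 11.6 cm.

```bash
python3 -m creep '[[0,2.5,-0.02,0],[0,2.5,0,0],[0,2,0,0],[0,1.5,0,0],[0,1.2,0,0],[0,1,0,0],[0,0.6,0,0],[0,0.3,0,0],[0,0,0,0]]' 1 20; python3 - <<'E'
from h import *
s,c,im=snap('wrist','w9.png');snap('scene','s9.png')
im=cv2.imread('pics/s9.png');cv2.imwrite('pics/s9z.png',cv2.resize(im[150:300,200:400],None,fx=4,fy=4))
E
```

```text
t: 13.85
position: [0.6439, -0.0787, 0.0893]
ee_rot: [0.02, -0.707, 0.707, -0.02]
wrist_force: [-0.3, 0.3, -0.4]
grip_width: 0.0853
```

View pics/w9.png

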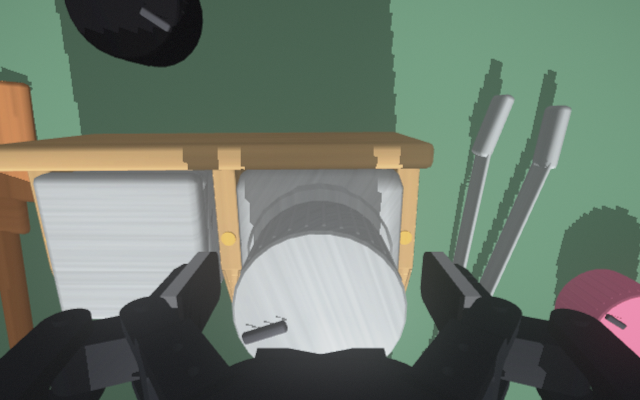

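View pics/s9z.png

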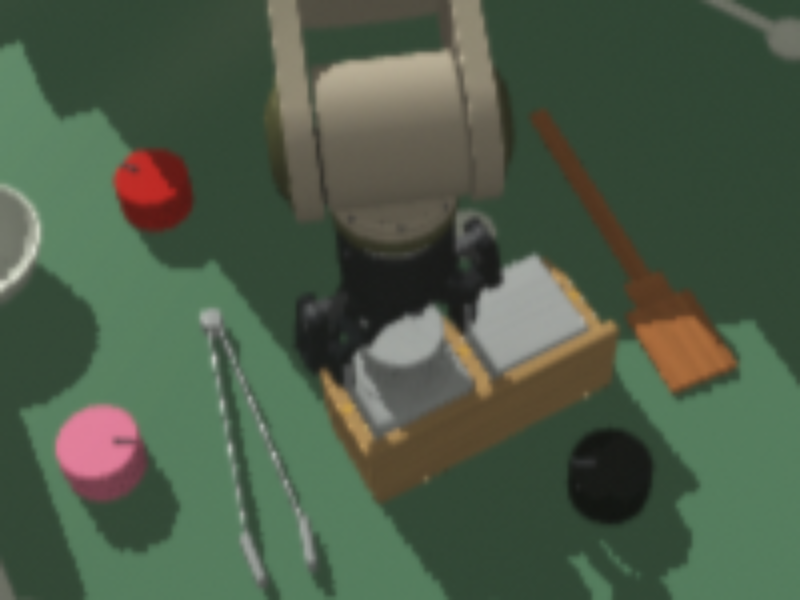

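```bash
python3 -m creep '[[0,0,0,0],[0,0,0,0],[0,0,0,0],[0,0,0,0],[0,0,0,0]]' -1 30; python3 -m creep '[[0,0,0,0],[0,0,0,0],[0,0,0,0]]' -1 90; python3 - <<'E'
from h import *
s,c,im=snap('wrist','w10.png');print(s['ft_torque'],s['wrist_force'])
E
```

```text
t: 14.45
position: [0.6441, -0.0787, 0.0897]
ee_rot: [0.02, -0.707, 0.707, -0.02]
wrist_force: [0.1, 0.4, 2.9]
grip_width: 0.0595
t: 14.75
position: [0.6442, -0.0785, 0.09]
ee_rot: [0.02, -0.707, 0.707, -0.02]
wrist_force: [-0.7, 1.4, 5.2]
grip_width: 0.0584
[ 0.0986683   0.04242198 -0.01681319] [-0.66247541  1.38796164  5.17543448]
```

View pics/w10.png

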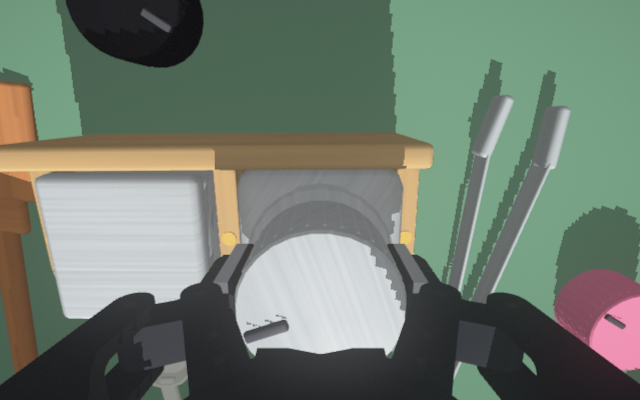

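```bash
cat > q.py <<'E'
from h import *
s=sense();M=R.from_quat(s['ee_rot']).as_matrix()
print('yaw %.3f'%np.arctan2(-M[1,0],-M[0,0]),s['position'].round(4),'F',s['wrist_force'].round(1),'T',s['ft_torque'].round(2),'g %.4f'%s['grip_width'],'t',s['t'],'j6',s['joints'][5].round(2))
E
python3 q.py; python3 -m creep '[[0,0,0,-0.08]]' >/dev/null; python3 q.py; python3 -m creep '[[0,-0.01,0,-0.08]]' >/dev/null; python3 q.py;python3 -m creep '[[0,-0.01,0,-0.08]]' >/dev/null; python3 q.py
```

```text
yaw 0.057 [ 0.6442 -0.0785  0.09  ] F [-1.   0.6  5.3] T [ 0.07  0.09 -0.01] g 0.0585 t 14.8 j6 1.21
yaw 0.137 [ 0.6441 -0.0786  0.09  ] F [-0.3  1.7  7.1] T [ 0.19  0.14 -0.32] g 0.0585 t 14.9 j6 1.13
yaw 0.219 [ 0.644  -0.0784  0.0901] F [-1.6  3.   5.7] T [ 0.32  0.15 -0.33] g 0.0584 t 15.0 j6 1.05
yaw 0.300 [ 0.644  -0.0781  0.0902] F [-0.8  2.1  7.2] T [ 0.26  0.15 -0.22] g 0.0581 t 15.1 j6 0.97
```

```bash
python3 -m creep '[[0,-0.02,0,-0.08]]' >/dev/null; python3 q.py; python3 -m creep '[[0,-0.02,0,-0.08]]' >/dev/null; python3 q.py; python3 -c "
from h import *
snap('wrist','w11.png')"
```

```text
yaw 0.380 [ 0.6439 -0.0779  0.0903] F [-2.1  5.1  5.6] T [ 0.61  0.25 -0.36] g 0.0586 t 15.2 j6 0.89
yaw 0.460 [ 0.6437 -0.0776  0.0904] F [-2.2  5.8  4.8] T [ 0.91  0.28 -0.37] g 0.0582 t 15.3 j6 0.81
```

View pics/w11.png

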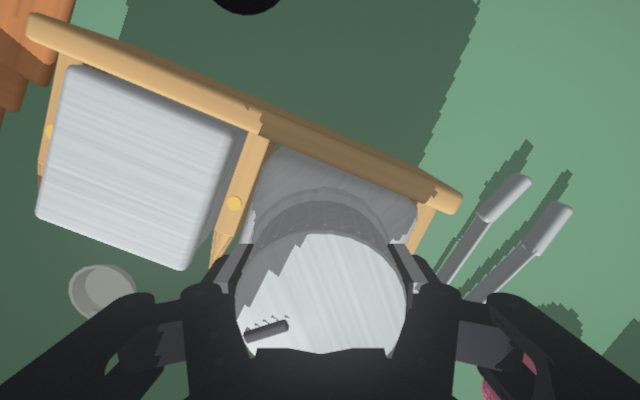

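The bar has stayed at the same place in the tool image (267,330), so the cap is turning with the jaws. I'll continue, easing the small side load by shifting slightly towards +y.

```bash
python3 -m creep '[[-0.02,-0.02,-0.04,-0.08]]' >/dev/null; python3 q.py; python3 -m creep '[[-0.02,-0.02,-0.04,-0.08]]' >/dev/null; python3 q.py;python3 -m creep '[[-0.02,-0.02,-0.02,-0.08]]' >/dev/null; python3 q.py
```

```text
yaw 0.538 [ 0.6437 -0.0771  0.0905] F [-2.6  5.1  5.7] T [ 0.73  0.29 -0.37] g 0.0583 t 15.45 j6 0.73
yaw 0.620 [ 0.6435 -0.0766  0.0906] F [-3.   5.4  4.5] T [ 0.74  0.31 -0.42] g 0.0580 t 15.55 j6 0.65
yaw 0.700 [ 0.6435 -0.0763  0.0908] F [-2.6  6.   4.4] T [ 0.81  0.37 -0.36] g 0.0584 t 15.65 j6 0.57
```

```bash
python3 -m creep '[[0,-0.02,0,-0.08]]' >/dev/null; python3 q.py; python3 -m creep '[[0,-0.02,0,-0.08]]' >/dev/null; python3 q.py;python3 -m creep '[[0,-0.02,0,-0.08]]' >/dev/null; python3 q.py;python3 -m creep '[[0,-0.02,0,-0.06]]' >/dev/null; python3 q.py;  python3 -c "
from h import *
snap('wrist','w12.png')"
```

```text
yaw 0.780 [ 0.6434 -0.076   0.0909] F [-2.6  6.9  5.5] T [ 0.99  0.33 -0.36] g 0.0581 t 15.75 j6 0.49
yaw 0.860 [ 0.6433 -0.0761  0.091 ] F [-3.7  5.3  4.6] T [ 0.86  0.31 -0.34] g 0.0582 t 15.85 j6 0.41
yaw 0.940 [ 0.6433 -0.0762  0.0912] F [-3.1  5.7  5. ] T [ 0.93  0.38 -0.37] g 0.0579 t 15.95 j6 0.33
yaw 1.000 [ 0.6434 -0.0761  0.0913] F [-2.   6.5  3.3] T [ 0.95  0.24 -0.35] g 0.0584 t 16.05 j6 0.27
```

View pics/w12.png

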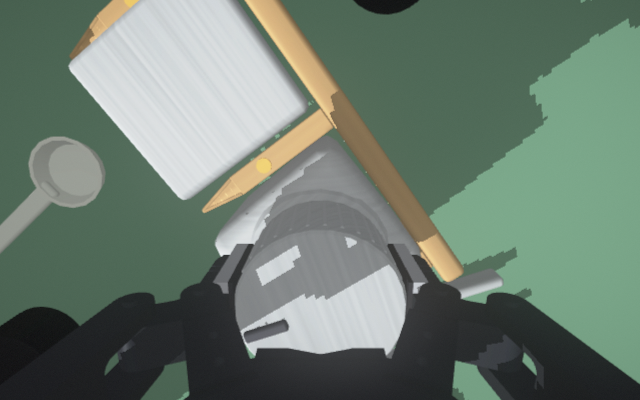

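```bash
python3 -m creep '[[0,-0.01,0,-0.04]]' >/dev/null; python3 q.py; python3 -m creep '[[0,-0.01,0,-0.04]]' >/dev/null; python3 q.py;python3 -m creep '[[0,-0.01,0,-0.04]]' >/dev/null; python3 q.py
```

```text
yaw 1.038 [ 0.6434 -0.0761  0.0913] F [-3.1  6.2  3.2] T [ 0.95  0.2  -0.35] g 0.0580 t 16.2 j6 0.23
yaw 1.078 [ 0.6434 -0.076   0.0914] F [-2.8  6.8  2.2] T [ 1.03  0.24 -0.36] g 0.0586 t 16.3 j6 0.19
yaw 1.118 [ 0.6433 -0.0759  0.0915] F [-2.7  6.5  3.2] T [ 1.05  0.32 -0.31] g 0.0582 t 16.4 j6 0.15
```

```bash
python3 -m creep '[[0,-0.01,0,-0.03]]' >/dev/null; python3 q.py; python3 -m creep '[[0,-0.01,0,-0.03]]' >/dev/null; python3 q.py;python3 -m creep '[[0,-0.01,0,-0.03]]' >/dev/null; python3 q.py
```

```text
yaw 1.148 [ 0.6432 -0.0759  0.0915] F [-2.7  7.2  2.7] T [ 1.02  0.28 -0.38] g 0.0582 t 16.5 j6 0.12
yaw 1.178 [ 0.6432 -0.0759  0.0916] F [-2.9  6.7  2.9] T [ 0.96  0.35 -0.36] g 0.0582 t 16.6 j6 0.09
yaw 1.208 [ 0.6431 -0.076   0.0916] F [-3.8  5.2  2.9] T [ 0.87  0.29 -0.31] g 0.0582 t 16.7 j6 0.06
```

```bash
python3 -m creep '[[0,0,0,-0.03]]' >/dev/null; python3 q.py; python3 -m creep '[[0,0,0,-0.03]]' >/dev/null; python3 q.py;python3 -c "
from h import *
s,c,im=snap('wrist','w13.png')
cv2.imwrite('pics/w13z.png',cv2.resize(im[80:360,200:480,::-1],None,fx=2,fy=2,interpolation=cv2.INTER_CUBIC))
s,c,im=snap('top','t13.png')
cv2.imwrite('pics/t13z.png',cv2.resize(im[120:220,290:390,::-1],None,fx=5,fy=5))
s,c,im=snap('scene','s13.png')
cv2.imwrite('pics/s13z.png',cv2.resize(im[190:290,250:350,::-1],None,fx=5,fy=5))"
```

```text
yaw 1.238 [ 0.6432 -0.0762  0.0919] F [-3.7  3.8  8.4] T [ 0.66  0.73 -0.09] g 0.0584 t 16.8 j6 0.03
yaw 1.268 [ 0.6432 -0.0764  0.0923] F [-4.9  5.   7.2] T [ 0.66  0.77 -0.15] g 0.0582 t 16.9 j6 0.0
```

View pics/w13z.png

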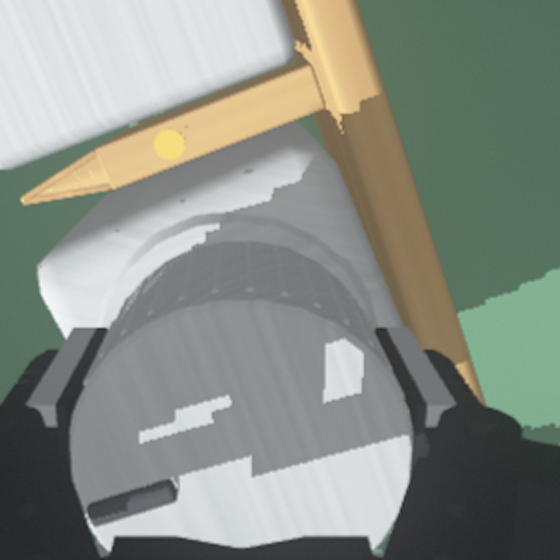

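View pics/s13z.png

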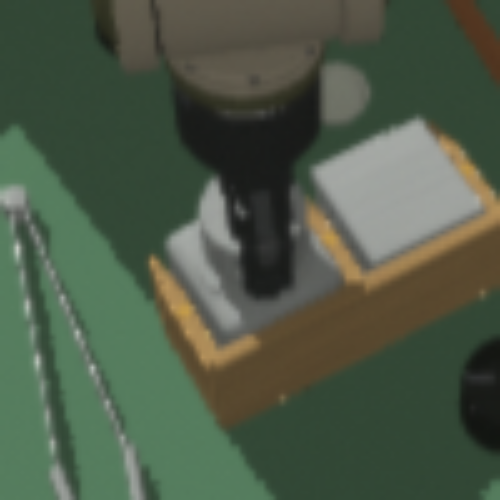

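At about 1.18 rad the torque fell from 0.35 to 0.1 N m and Fz jumped to 8 N, so the threads have let go. I've stopped turning. I'll relieve the side load and then lift straight.

```bash
python3 -m creep '[[-0.04,-0.05,-0.08,0],[0,-0.05,0,0]]' >/dev/null; python3 q.py; python3 -m creep '[[0,-0.1,0,0]]' >/dev/null; python3 q.py;python3 -m creep '[[0,-0.1,0,0]]' >/dev/null; python3 q.py
```

```text
yaw 1.267 [ 0.643  -0.0767  0.0927] F [-0.5  1.1 -0.2] T [0.05 0.15 0.03] g 0.0587 t 17.25 j6 0.0
yaw 1.267 [ 0.6429 -0.0769  0.0934] F [-1.7 -0.1 -1.2] T [-0.05  0.11 -0.03] g 0.0582 t 17.35 j6 0.0
yaw 1.267 [ 0.643  -0.077   0.0944] F [-1.4  0.2 -1.9] T [-0.02  0.16  0.03] g 0.0581 t 17.45 j6 0.0
```

The side load and torque are gone and Fz shows only the cap's weight. Lifting further.

```bash
python3 -m creep '[[0,-0.2,0,0],[0,-0.2,0,0],[0,-0.2,0,0]]' >/dev/null; python3 q.py; python3 -m creep '[[0,-0.3,0,0],[0,-0.3,0,0],[0,-0.3,0,0]]' >/dev/null; python3 q.py;python3 -m creep '[[0,-0.3,0,0],[0,-0.3,0,0],[0,-0.3,0,0],[0,-0.3,0,0],[0,-0.1,0,0],[0,0,0,0],[0,0,0,0]]' >/dev/null; python3 q.py
python3 -c "
from h import *
s,c,im=snap('wrist','w14.png')
s,c,im=snap('top','t14.png')
cv2.imwrite('pics/t14z.png',cv2.resize(im[120:240,270:430,::-1],None,fx=5,fy=5))
s,c,im=snap('scene','s14.png')
cv2.imwrite('pics/s14z.png',cv2.resize(im[190:290,250:350,::-1],None,fx=6,fy=6,interpolation=cv2.INTER_CUBIC))
T=[('canister_center',.042),('canister_mouth',.116),('cap',.126),('stall',0),('tin',0)]
for n,z in T:
  for d in place_of(n,'scene')[:2]: print(n,round(d['confidence'],2),np.round(d['xy'],1),ray(c,d['xy'],z)[:2])
"
```

```text
yaw 1.267 [ 0.6432 -0.0768  0.101 ] F [-2.5 -0.  -1.7] T [ 0.03  0.18 -0.02] g 0.0584 t 17.75 j6 0.0
yaw 1.267 [ 0.6436 -0.0769  0.1105] F [-0.3 -0.1 -1. ] T [ 0.01 -0.02  0.01] g 0.0583 t 18.05 j6 0.0
yaw 1.267 [ 0.6432 -0.0768  0.1228] F [-0.1  0.7 -1.2] T [ 0.01  0.02 -0.04] g 0.0585 t 18.75 j6 0.0
canister_center 0.66 [302.2 247.7] [ 0.6461617  -0.07520456]
canister_center 0.56 [298.3 228.6] [ 0.58013491 -0.05734434]
canister_mouth 0.64 [302.1 234.4] [ 0.64644464 -0.07335013]
cap 0.86 [236.6 201. ] [ 0.46104439 -0.19994542]
cap 0.78 [351.7 273.7] [ 0.81699652 -0.01159177]
stall 0.9 [317.5 247.1] [ 0.64326467 -0.02271208]
stall 0.27 [260.  259.4] [ 0.60364377 -0.19775713]
tin 0.59 [330.9 242.4] [0.6469397  0.02235709]
```

View pics/w14.png

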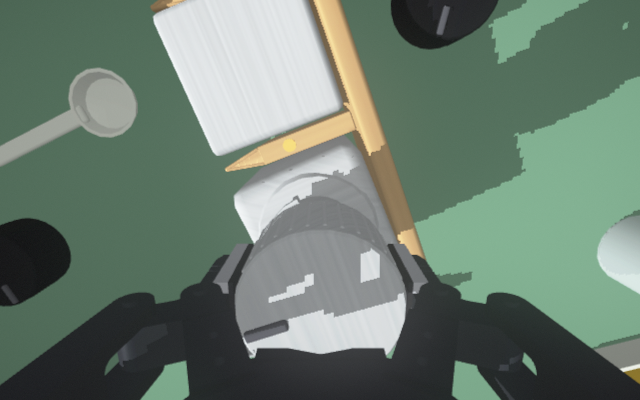

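View pics/s14z.png

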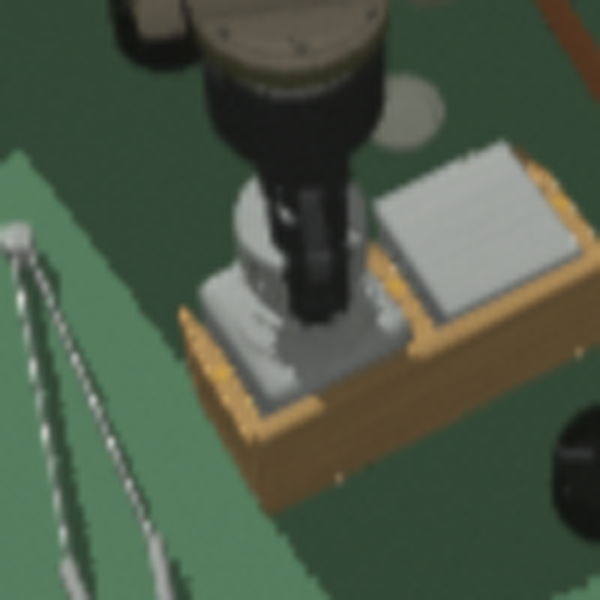

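View pics/t14z.png

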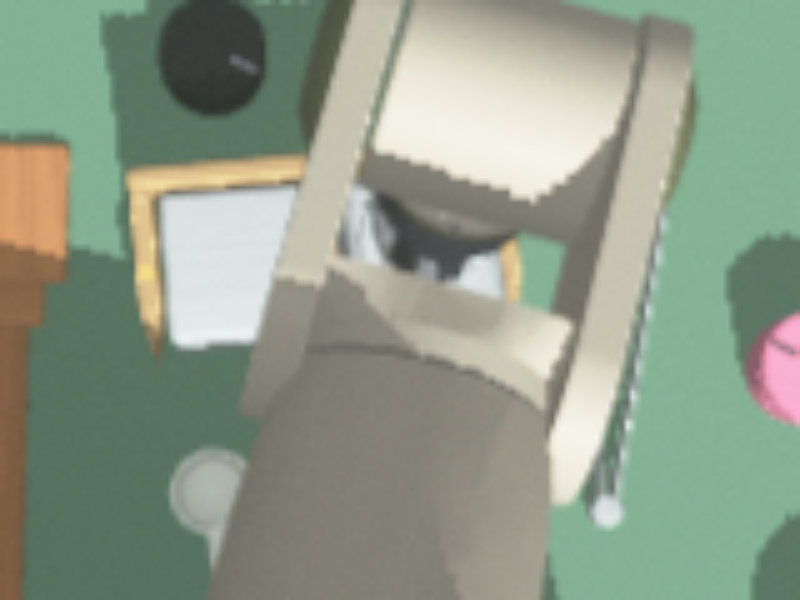

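The wrist view shows the cap held, with its bar unmoved in the image at (267,328). Below it the canister stands in the bay against the back wall, turned only slightly. Fz is -1.2 N, which is the cap alone, and the rim should be about 10 mm above the mouth. One last check on level before handing in.

```bash
python3 -c "
from h import *
print(R.from_quat(sense()['ee_rot']).as_matrix()[:,1]); print(sense()['joint_velocities'].round(4)); print(hand_in())"
```

```text
[-6.46527778e-05 -7.70507992e-06 -9.99999998e-01]
[ 0.0006 -0.0007  0.001   0.0018  0.0001 -0.0003]
the job is handed in; nothing more can be done
None
```

I slid the canister into the empty bay, unscrewed its cap, and handed in with the gripper holding the cap level above the open mouth. The last state reading was at 18.75 s.

- **Slide:** I pushed the canister below its shoulder with two fingertips. The force rose from about 3 N to 13 N and travel stopped, so I took it as flush against the back wall.
- **Unscrewing:** I gripped the cap at 90 N and turned it counterclockwise. The bar stayed fixed in the wrist picture, so the cap did not slip in the jaws. After about 1.18 rad the torque fell from 0.35 to 0.1 N m and the upward push jumped, so the threads had let go. One more 0.03 rad step was already sent before I stopped, for 1.21 rad in all.
- **Lift:** I eased the side load and raised the cap straight up. The wrist then carried about 1.2 N, roughly the cap alone. The tool axis was vertical, and the cap's lower rim should be about 10 mm above the mouth.

**Last checks:**
- The canister is upright in the bay, turned roughly 0.05–0.08 rad counterclockwise against the walls.
- I inferred that it is still flush from the network's reading of its centre (x of about 0.646) and from the loads, which pressed it towards the back. I did not probe the back wall again after the lift.
- My camera estimates of where the canister stands in the bay disagreed by about 3 mm.
- In the last pictures, the bystanders in view looked unmoved. The arm hid part of the counter in the top view.

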